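Take the lift-off lid from the parts chest

ROBOT

A 6-joint arm with a two-finger parallel gripper is mounted at the origin on a cart in front of the work surface, level with it; the furniture and walls round the work are solid. World frame = base frame: x ahead of the robot, y to its left, z up, the work surface at z = 0. Lengths are in mm, angles in rad, forces in N, time in s.
With the tool pointing down it reaches from about 350 to 925 mm from the base axis. Payload 6.4 kg.
Tool frame: the origin (TCP) lies at the very end of the fingers, on their centre line; the grasp point (between the pads) lies 19 mm behind it; z points along the fingers, y is the line along which they close (so a half turn about z gives the same grasp; the last joint's range is limited). The gripper opens to 94 mm and grips with 3 to 60 N. Pads are 16 mm wide; open, the fingers measure 119 mm over their backs; the gripper's body (75 mm by 177 mm) begins 78 mm behind the grasp point.
Start: joints at [1.065, 0.245, 1.558, -0, 1.339, -0.174], TCP at [211.732, 614.559, 167.055] pointing down, gripper open.
Joint ranges: [-3.13, 3.13], [-1.02, 2.26], [0.13, 2.54], [-0.95, 4.09], [0.21, 2.88], [-2.74, 2.74]. Speed limits (rad/s): [2.57, 2.57, 3.14, 3.14, 3.14, 3.14].

INTERFACE

Orientations are given as a rotation vector (axis times angle).
In Python, from station import get_state, capture, job, find_in, regions_of gives the robot as it stands.
- The arm moves only by the tool move_arm, never from a script. Its argument "moves" is a list of rows, each a list of 3 entries, a list of its own where there are three numbers: the turn, a rotation vector about the tool's x, y, z in degrees, then the shift along the tool's x, y, z in m, then the closure, from 0 (fully open) to 1 (shut). A call has 1 to 20 rows; each row is the pose to reach, as a shift and turn from the pose commanded when the call began, along the tool's axes at that moment; what a row does not reach only later rows make up. A row lasts 1/8 s, in which the tool goes at most 62.5 mm and 10.7 degrees, less where a joint would pass 70% of its speed; a pose out of reach is approached as far as the arm can. A call with a gripper value outside its range is refused whole. The fingers move at their own pace and stop on an object; "newtons" is the grip in N (left out, the last holds). Time passes only in rows, so rows that repeat a pose let the fingers close. It gives the time, the measured TCP pose, the force, the opening and the grip force at its end, in the units of the state.
- get_state(): the state, without advancing time (a new reading comes with each control period).
- capture(name): name is "side" or "top" or "wrist"; returns a dict with "pixels" (384x512x3 uint8, red, green, blue), "fov_y" (degrees; the focal length in pixels is half the picture's height over the tangent of half this angle, whatever the lens; pixels are square), "cx", "cy" (the principal point, pixels), "R" (3x3) and "t" (3): a world point X has camera coordinates R X + t. Camera axes: x right, y down, z forward; pixel columns grow to the right and rows downward; lengths in mm; the calibration is good to about 2 mm. A picture is of the moment at which its call begins. There is no depth.
- job.finish_job(): hands the job in; it is judged then, once.
Trained networks look in a picture, given as the dict that the camera call returned (one of the last four; its "shot" number tells which), for a name from the list of things; names that differ only in an ending like _2 or _b are one class to them, and where a whole thing is asked for, a point or a joint stands for the part that bears it (a point fixed in the world has none). Each returns a list of dicts, best first, with "p" (0 to 1); they miss things now and then, are a little off and sometimes report something else, mostly with a low value. They report only what shows in the picture. A call takes as long as a camera call.
- find_in(picture, name): "box" ([centre column, centre row, width, height] as shares, 0 to 1, of the picture: columns of its width, rows of its height, round what is visible of it).
- regions_of(picture, name): "mask" (384x512 bool, what is visible of it) and "box" ([centre column, centre row, width, height] as shares, 0 to 1, of the picture: columns of its width, rows of its height, round what is visible of it).
The state is a dict: "clock": time; "joint_pos": joint angles; "qd": joint speeds; "joint_efforts": joint torques, N m; "position": TCP position; "tcp_rot": TCP orientation; "force": force on the tool from outside, world axes, zero at the start; "ft_torque": the same for the moment, N m; "width": opening from 0.0 (shut) to 1.0 (fully open); "finger_force": force on a finger pad.
Only numpy, scipy, OpenCV 4.12 (cv2) and the standard library are available. Lean on these libraries where they do the work, as an engineer would, in place of code of your own. Each camera call takes 0.05 s, during which the arm holds its last target. There are 200 camera calls.

TASK

Open the wide wooden chest all the way, so that its lid stands upright on the hinge pins, then lift the lid straight up off the pins and stand it on its hinge edge in the slot of the wooden lid stand. Leave the small chest where it is.

Things in the scene. Friction and masses are not known exactly. Their poses are not given: they have to be found in the camera images.
- chest: Wide open plywood chest, fixed, 95 (x) x 150 (y) x 65 mm high; origin at the centre of its underside, front to -x. Two 8 mm hinge pins behind it lie on one axis along y at x +65.5, z 70 mm. The lid's two forked lugs turn on them; their 12 mm slots point to the rear when shut, down when upright: then the lid comes off, lifted 16 mm or more straight up. Let go, it falls shut or over.
- lid: The wide chest's loose lid, 0.3 kg, plate 104x150x10 mm. Origin mid-hinge, on the pin axis; x points from handle to hinge edge (level when shut, straight down when upright), y along the pins, z up when shut. Plate x -12 to -116 mm. Handle: round bar along y, 18 mm thick, 40 mm long, axis at x -155, z 0, on a 12 mm wide middle stalk; pinched by its flat ends it turns between the fingers.
- lid_stand: Wooden stand, fixed: base 110 (x) x 140 (y) x 10 mm, origin at the centre of its underside. Two upright boards, 50 mm wide (y), tops at z 75 mm, leave a 28 mm wide slot along y, at x 0, for the lid's plate. The lid's lugs (22 mm thick, 40 to 52 mm either side of its middle, ending at lid x +12 mm) stand on the base beyond the boards' ends, with the lid's origin at z 22 mm.
- small_chest: Bystander: a loose, closed chest of the same make and height but only 80 mm wide (y), its lid latched with a hasp, with the same handle; origin at the centre of its underside.

How it is judged (in metres and radians):
On the way, in this order (a step that is already met when the one before it is completed fails the run):
1. the lid stands upright (within 17 degrees) with its lugs still on the pins (angle between lid's own x axis and vertical above 2.842 rad and x of lid in the frame of chest between 0.0555 and 0.0755 m and y of lid in the frame of chest between -0.012 and 0.012 m and z of lid in the frame of chest between 0.06 and 0.08 m), for 0.1 s.
2. the lid, still upright (within 20 degrees), has been lifted 25 mm or more above the pins, straight up (within 20 mm) (angle between lid's own x axis and vertical above 2.792 rad and z of lid in the frame of chest above 0.095 m and x of lid in the frame of chest between 0.0455 and 0.0855 m and y of lid in the frame of chest between -0.02 and 0.02 m), for 0.04 s.
At the end, for the whole second after the job is handed in: the lid stands on its hinge edge in the stand's slot, released and at rest: upright within 20 degrees, its origin within 20 mm of the slot's middle along and across and 12 to 35 mm above the bench, in line with the slot within 23 degrees; the small chest is within 20 mm of where it stood (angle between lid's own x axis and vertical above 2.792 rad and x of lid in the frame of lid_stand between -0.02 and 0.02 m and y of lid in the frame of lid_stand between -0.02 and 0.02 m and z of lid in the frame of lid_stand between 0.012 and 0.035 m and angle between the y axis of lid and the y axis of lid_stand, either way round below 0.4 rad and linear speed of lid below 0.06 m/s and angular speed of lid below 0.8 rad/s and distance of small_chest from where it was at the start of the episode below 0.02 m); the robot touches nothing.
It fails at once if the small chest is shifted by more than 20 mm (distance of small_chest from where it was at the start of the episode above 0.02 m).
It also fails if it takes over 46 s, if anything falls off the work surface, if the arm or the gripper's body presses on something with over 40 N, if the wrist force passes 120 N, or if a joint passes its speed limit or range.

## Working session

There is one attempt and no reset: what is moved stays moved. The work goes in short steps, Python scripts to look and compute and a tool call to move; the robot and the scene stay as the last step left them, time stands still between calls to the robot, and variables do not carry over. Pictures are saved under pics/ and viewed, at most 10 in all, crops included, and the job is handed in when it is done.

Besides the shell and the picture viewer there is one more tool, called as name(argument=value, ...), one argument or row to a line, values as JSON. move_arm: Moves the arm, as the interface text tells. Its arguments: {"type":"object","properties":{"moves":{"type":"array","items":{"type":"array"}},"newtons":{"type":"number"}},"required":["moves"]}

```bash
mkdir -p pics
cat > look.py <<'E'
from station import *
import cv2,numpy as np,pickle
def snap(n,f=None):
    p=capture(n)
    if f: cv2.imwrite(f,cv2.cvtColor(np.asarray(p["pixels"]),cv2.COLOR_RGB2BGR))
    return p
E
python3 - <<'E'
from look import *
s=get_state();print({k:np.round(v,3).tolist() for k,v in s.items()})
P={}
for n in("top","side"):
    p=snap(n,f"pics/{n}0.png");P[n]=p
    print(n,p["fov_y"],p["cx"],p["cy"],np.round(p["R"],4).tolist(),np.round(p["t"],1).tolist())
    for o in("chest","lid","lid_stand","small_chest"):
        print(o,[(round(d["p"],2),np.round(np.array(d["box"])*[512,384,512,384]).tolist()) for d in find_in(p,o)][:3])
a=cv2.imread("pics/top0.png");b=cv2.imread("pics/side0.png")
cv2.imwrite("pics/both.png",cv2.resize(a,(800,600)))
cv2.imwrite("pics/sideb.png",cv2.resize(b,(800,600)))
pickle.dump(P,open("P.pkl","wb"))
E
```

```text
{'clock': 0.0, 'joint_pos': [1.065, 0.246, 1.559, 0.0, 1.339, -0.174], 'qd': [-0.001, 0.001, -0.002, 0.001, -0.001, -0.001], 'joint_efforts': [0.0, -41.584, -31.46, 0.068, 0.033, -0.0], 'position': [211.398, 613.958, 165.972], 'tcp_rot': [-0.519, -3.098, 0.003], 'force': [0.401, -0.565, -0.704], 'ft_torque': [0.047, -0.037, 0.037], 'finger_force': 0.0, 'width': 1.002}
top 48.90779231282411 248.75289873582824 187.66148562632043 [[0.0183, -0.9998, 0.0043], [-0.9988, -0.0185, -0.0454], [0.0455, -0.0035, -0.999]] [-366.4, 545.1, 912.7]
chest [(0.95, [141.0, 201.0, 63.0, 64.0])]
lid [(0.87, [127.0, 208.0, 85.0, 92.0])]
lid_stand [(0.68, [256.0, 201.0, 69.0, 61.0])]
small_chest [(0.63, [357.0, 211.0, 50.0, 72.0])]
side 51.80049888250384 254.14801674150831 187.61593297696948 [[-0.8401, -0.5418, 0.0263], [-0.2096, 0.2797, -0.9369], [0.5002, -0.7926, -0.3485]] [285.5, 277.0, 326.0]
chest [(0.79, [208.0, 253.0, 97.0, 85.0])]
lid [(0.74, [210.0, 236.0, 94.0, 61.0])]
lid_stand [(0.84, [276.0, 204.0, 76.0, 55.0])]
small_chest [(0.96, [323.0, 177.0, 61.0, 40.0])]
```

View pics/both.png

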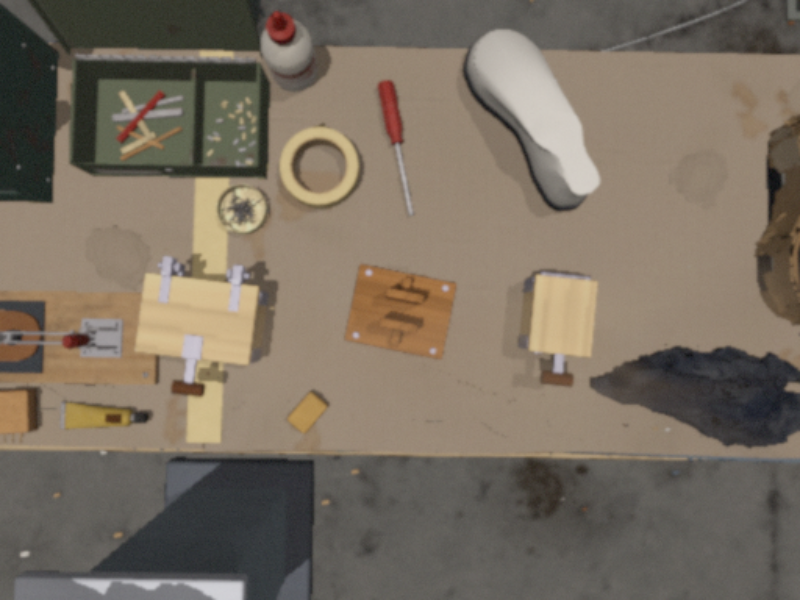

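View pics/sideb.png

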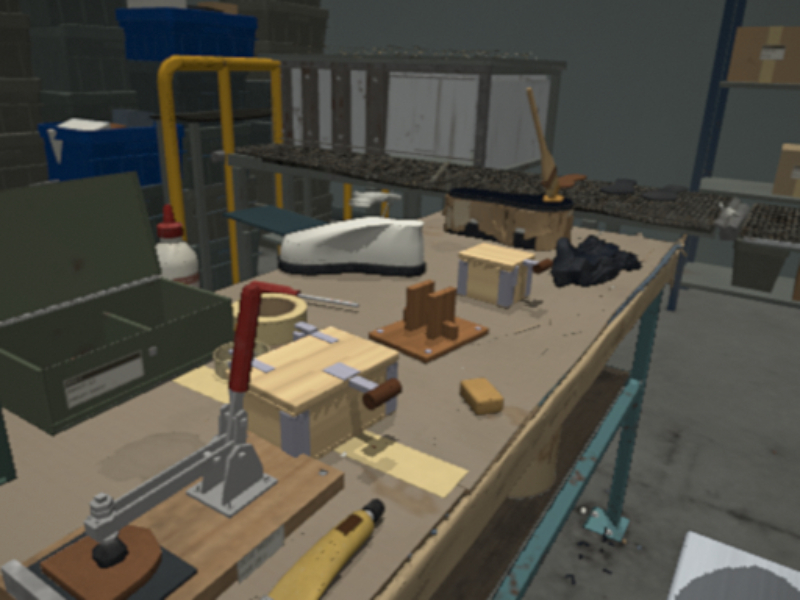

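The top view (800 px scale) shows the wide chest at about (198,318) with its handle at (188,388). The stand is at (400,310) and the small chest at (563,315). A press with a red lever, tip near (90,340), stands left of the chest. Next I fit poses from the masks and triangulate the lever.

```bash
cat > fit.py <<'E'
from look import *
from scipy.optimize import minimize
def box(x0,x1,y0,y1,z0,z1): return np.array([[x,y,z] for x in(x0,x1) for y in(y0,y1) for z in(z0,z1)],float)
# lid parts expressed in chest frame (shut)
LID=[box(65.5-116,65.5-12,-75,75,65,75),box(65.5-164,65.5-146,-20,20,61,79),box(65.5-150,65.5-110,-6,6,66,74),
     box(50,77,40,52,60,80),box(50,77,-52,-40,60,80)]
CH=[box(-47.5,47.5,-75,75,0,65)]
ST=[box(-55,55,-70,70,0,10),box(14,24,-25,25,0,75),box(-24,-14,-25,25,0,75)]
SC=[box(-47.5,47.5,-40,40,0,75)]
def proj(p,X):
    f=192/np.tan(np.radians(p["fov_y"]/2));c=np.asarray(p["R"])@np.asarray(X).T+np.asarray(p["t"])[:,None]
    return (c[:2]/c[2]*f+np.array([[p["cx"]],[p["cy"]]])).T
def render(p,parts,q,S=4):
    m=np.zeros((384*S,512*S),np.uint8);c,s=np.cos(q[2]),np.sin(q[2])
    for b in parts:
        w=b@np.array([[c,s,0],[-s,c,0],[0,0,1]])+[q[0],q[1],0]
        cv2.fillConvexPoly(m,cv2.convexHull(np.round(proj(p,w)*S).astype(np.int32)),1)
    return cv2.resize(m.astype(np.float32),(512,384),interpolation=cv2.INTER_AREA)
def fit(ps,ms,parts,q0):
    def cost(q):
        q=np.array([q[0],q[1],q[2]/100]);e=0
        for p,m in zip(ps,ms):
            r=render(p,parts,q);e+=1-np.minimum(r,m).sum()/np.maximum(r,m).sum()
        return e
    r=minimize(cost,[q0[0],q0[1],q0[2]*100],method="Nelder-Mead",options=dict(initial_simplex=np.array([q0[0],q0[1],q0[2]*100])+np.array([[0,0,0],[20,0,0],[0,20,0],[0,0,15]]),xatol=.1,fatol=1e-4))
    return np.array([r.x[0],r.x[1],r.x[2]/100]),r.fun
def ray(p,u):
    f=192/np.tan(np.radians(p["fov_y"]/2));R=np.asarray(p["R"])
    d=R.T@np.array([(u[0]-p["cx"])/f,(u[1]-p["cy"])/f,1]);return -R.T@np.asarray(p["t"]),d/np.linalg.norm(d)
def atz(p,u,z): o,d=ray(p,u);return o+d*(z-o[2])/d[2]
def tri(l):
    A=0;b=0
    for p,u in l:
        o,d=ray(p,u);M=np.eye(3)-np.outer(d,d);A=A+M;b=b+M@o
    return np.linalg.solve(A,b)
E
python3 - <<'E'
from fit import *
T=snap("top");S=snap("side");np.set_printoptions(precision=3,suppress=True)
M={}
for o in("chest","lid","lid_stand","small_chest"):
    M[o]=[np.asarray(regions_of(p,o)[0]["mask"],np.float32) for p in(T,S)]
    print(o,[m.sum() for m in M[o]])
k=1/1.5625
g=atz(T,np.array([198,318])*k,75)
cl=[np.maximum(a,b) for a,b in zip(M["chest"],M["lid"])]
for n,ms,parts,u,z in(("chestlid",cl,CH+LID,(198,318),70),("lid",M["lid"],LID,(198,318),70),("stand",M["lid_stand"],ST,(401,311),10),("small",M["small_chest"],SC,(563,315),70)):
    g=atz(T,np.array(u)*k,z)
    for sel in([0,1],[0],[1]):
        print(n,sel,fit([(T,S)[i] for i in sel],[ms[i] for i in sel],parts,[g[0],g[1],-.1]))
print("handle",atz(T,np.array([188,388])*k,70),"tri",tri([(T,np.array([188,388])*k),(S,np.array([382,394])*k)]))
print("lever tip",tri([(T,np.array([90,340])*k),(S,np.array([303,291])*k)]))
print("lever back",tri([(T,np.array([66,340])*k),(S,np.array([250,287])*k)]))
E
```

```text
Traceback (most recent call last):
IndexError: list index out of range
```

```bash
cat > m.py <<'E'
from fit import *
T=snap("top");S=snap("side");np.set_printoptions(precision=3,suppress=True)
def reg(p,o):
    for _ in range(3):
        r=regions_of(p,o)
        if r: return np.asarray(r[0]["mask"],np.float32)
    print("missing",o,p["shot"]); return None
M={}
for o in("chest","lid","lid_stand","small_chest"):
    M[o]=[reg(p,o) for p in(T,S)]
k=1/1.5625
Z=np.zeros((384,512),np.float32)
cl=[None if a is None or b is None else np.maximum(a,b) for a,b in zip(M["chest"],M["lid"])]
for n,ms,parts,u,z in(("chestlid",cl,CH+LID,(198,318),70),("lid",M["lid"],LID,(198,318),70),("stand",M["lid_stand"],ST,(401,311),10),("small",M["small_chest"],SC,(563,315),70)):
    g=atz(T,np.array(u)*k,z)
    for sel in([0,1],[0],[1]):
        if all(ms[i] is not None for i in sel): print(n,sel,fit([(T,S)[i] for i in sel],[ms[i] for i in sel],parts,[g[0],g[1],-.1]))
print("handle",atz(T,np.array([188,388])*k,70),"tri",tri([(T,np.array([188,388])*k),(S,np.array([382,394])*k)]))
print("lever tip",tri([(T,np.array([90,340])*k),(S,np.array([303,291])*k)]))
print("lever back",tri([(T,np.array([66,340])*k),(S,np.array([250,287])*k)]))
E
python3 m.py
```

```text
chestlid [0, 1] (array([ 510.055, -105.403,   -0.108]), np.float64(0.22583305835723877))
chestlid [0] (array([ 510.154, -104.606,   -0.101]), np.float64(0.04977935552597046))
chestlid [1] (array([ 508.551, -122.809,   -0.056]), np.float64(0.14593911170959473))
lid [0, 1] (array([ 510.33 , -105.006,   -0.104]), np.float64(0.1996595859527588))
lid [0] (array([ 510.123, -104.612,   -0.1  ]), np.float64(0.0380244255065918))
lid [1] (array([ 510.906, -107.735,   -0.12 ]), np.float64(0.14253592491149902))
stand [0, 1] (array([ 526.427, -374.07 ,   -0.17 ]), np.float64(0.08957928419113159))
stand [0] (array([ 526.86 , -372.67 ,   -0.181]), np.float64(0.029285728931427002))
stand [1] (array([ 527.006, -375.127,   -0.172]), np.float64(0.049264729022979736))
small [0, 1] (array([ 522.319, -585.518,   -0.111]), np.float64(0.2732401490211487))
small [0] (array([ 523.61 , -585.127,   -0.084]), np.float64(0.1747274398803711))
small [1] (array([ 522.647, -588.523,   -0.147]), np.float64(0.08549195528030396))
handle [420.348 -96.126  70.   ] tri [420.654 -96.058  70.351]
lever tip [473.749 -27.35  186.644]
lever back [483.852   5.139 194.313]
```

```bash
cat > plan.py <<'E'
import numpy as np,json,os
from scipy.spatial.transform import Rotation as Ro, Slerp
F="cmd.json"
def load():
    if os.path.exists(F):
        d=json.load(open(F));return np.array(d["p"]),Ro.from_rotvec(d["r"])
    return np.array([211.732,614.559,167.055]),Ro.from_rotvec([-0.519,-3.098,0.003])
def ori(yaw,tilt):  # degrees/rad: tool y along (-sin,cos), leaning back by tilt (deg)
    t=np.radians(tilt);x=np.array([np.cos(yaw),np.sin(yaw),0]);y=np.array([-np.sin(yaw),np.cos(yaw),0])
    z=np.sin(t)*x-np.cos(t)*np.array([0,0,1]);return Ro.from_matrix(np.array([np.cross(y,z),y,z]).T)
def tcp(g,R): return np.asarray(g,float)+19*R.as_matrix()[:,2]
def rows(ws):
    """ws: (grasp point, R, closure, n repeats). prints rows and stores the final commanded pose"""
    p0,R0=load();out=[]
    for g,R,c,n in ws:
        s=np.round(R0.inv().apply(tcp(g,R)-p0)/1000,3);r=np.round(np.degrees((R0.inv()*R).as_rotvec()),1)
        out+=[[(r+0).tolist(),(s+0).tolist(),c]]*n
    json.dump(dict(p=(p0+R0.apply(np.array(out[-1][1])*1000)).tolist(),r=(R0*Ro.from_rotvec(np.radians(out[-1][0]))).as_rotvec().tolist()),open(F,"w"))
    print(len(out),json.dumps(out))
E
python3 - <<'E'
from plan import *
p0,R0=load()
R=ori(-.101,20)
rows([(p0-19*R0.as_matrix()[:,2]+[0,0,190],R0,0,3),([421,-96,190+30],R,0,17)])
E
```

```text
20 [[[0.0, 0.0, 0.0], [0.0, 0.0, -0.19], 0], [[0.0, 0.0, 0.0], [0.0, 0.0, -0.19], 0], [[0.0, 0.0, 0.0], [0.0, 0.0, -0.19], 0], [[-2.4, -19.9, -13.1], [-0.436, -0.602, -0.034], 0], [[-2.4, -19.9, -13.1], [-0.436, -0.602, -0.034], 0], [[-2.4, -19.9, -13.1], [-0.436, -0.602, -0.034], 0], [[-2.4, -19.9, -13.1], [-0.436, -0.602, -0.034], 0], [[-2.4, -19.9, -13.1], [-0.436, -0.602, -0.034], 0], [[-2.4, -19.9, -13.1], [-0.436, -0.602, -0.034], 0], [[-2.4, -19.9, -13.1], [-0.436, -0.602, -0.034], 0], [[-2.4, -19.9, -13.1], [-0.436, -0.602, -0.034], 0], [[-2.4, -19.9, -13.1], [-0.436, -0.602, -0.034], 0], [[-2.4, -19.9, -13.1], [-0.436, -0.602, -0.034], 0], [[-2.4, -19.9, -13.1], [-0.436, -0.602, -0.034], 0], [[-2.4, -19.9, -13.1], [-0.436, -0.602, -0.034], 0], [[-2.4, -19.9, -13.1], [-0.436, -0.602, -0.034], 0], [[-2.4, -19.9, -13.1], [-0.436, -0.602, -0.034], 0], [[-2.4, -19.9, -13.1], [-0.436, -0.602, -0.034], 0], [[-2.4, -19.9, -13.1], [-0.436, -0.602, -0.034], 0], [[-2.4, -19.9, -13.1], [-0.436, -0.602, -0.034], 0]]
```

move_arm(
  moves=[
    [[0, 0, 0], [0, 0, -0.19], 0],
    [[0, 0, 0], [0, 0, -0.19], 0],
    [[0, 0, 0], [0, 0, -0.19], 0],
    [[-2.4, -19.9, -13.1], [-0.436, -0.602, -0.034], 0],
    [[-2.4, -19.9, -13.1], [-0.436, -0.602, -0.034], 0],
    [[-2.4, -19.9, -13.1], [-0.436, -0.602, -0.034], 0],
    [[-2.4, -19.9, -13.1], [-0.436, -0.602, -0.034], 0],
    [[-2.4, -19.9, -13.1], [-0.436, -0.602, -0.034], 0],
    [[-2.4, -19.9, -13.1], [-0.436, -0.602, -0.034], 0],
    [[-2.4, -19.9, -13.1], [-0.436, -0.602, -0.034], 0],
    [[-2.4, -19.9, -13.1], [-0.436, -0.602, -0.034], 0],
    [[-2.4, -19.9, -13.1], [-0.436, -0.602, -0.034], 0],
    [[-2.4, -19.9, -13.1], [-0.436, -0.602, -0.034], 0],
    [[-2.4, -19.9, -13.1], [-0.436, -0.602, -0.034], 0],
    [[-2.4, -19.9, -13.1], [-0.436, -0.602, -0.034], 0],
    [[-2.4, -19.9, -13.1], [-0.436, -0.602, -0.034], 0],
    [[-2.4, -19.9, -13.1], [-0.436, -0.602, -0.034], 0],
    [[-2.4, -19.9, -13.1], [-0.436, -0.602, -0.034], 0],
    [[-2.4, -19.9, -13.1], [-0.436, -0.602, -0.034], 0],
    [[-2.4, -19.9, -13.1], [-0.436, -0.602, -0.034], 0],
  ],
)

```text
clock: 3.7
position: [428.0, -95.7, 201.5]
tcp_rot: [0.138, 2.789, -0.023]
force: [1.2, 0.1, -0.2]
width: 1.001
finger_force: 0.0
```

```bash
cat > st.py <<'E'
from fit import *
import plan,sys
from scipy.spatial.transform import Rotation as Ro
s=get_state();p,R=plan.load()
print("t",round(s["clock"],2),"cmd",np.round(p,1),"meas",np.round(s["position"],1),"rot err deg",np.round(np.degrees((R.inv()*Ro.from_rotvec(s["tcp_rot"])).as_rotvec()),1),"q",np.round(s["joint_pos"],2),"F",np.round(s["force"],1),"w",round(float(s["width"]),3),"ff",round(float(s["finger_force"]),1))
E
python3 st.py
python3 - <<'E'
from fit import *
p=snap("wrist","pics/w1.png")
print([(d["p"],np.round(np.array(d["box"])*[512,384,512,384])) for d in find_in(p,"lid")])
# predicted points: handle ends
q=(510.1,-104.6,-.101);c,s=np.cos(q[2]),np.sin(q[2])
L=np.array([[-89.5,20,70],[-89.5,-20,70],[-98.5,0,70],[53.5,75,75],[53.5,-75,75],[-50.5,75,75],[-50.5,-75,75]])
W=L@np.array([[c,s,0],[-s,c,0],[0,0,1]])+[q[0],q[1],0]
uv=proj(p,W);print(np.round(uv,1).tolist())
im=cv2.imread("pics/w1.png")
im=cv2.resize(im,(800,600))
for u in uv*1.5625: cv2.drawMarker(im,tuple(int(v) for v in u),(0,0,255),0,14,1)
cv2.imwrite("pics/w1b.png",im)
E
```

```text
t 3.7 cmd [427.8 -96.6 202.2] meas [428.  -95.7 201.5] rot err deg [-0.1 -0.1 -0.1] q [-0.61 -0.64  2.29  0.18  1.19 -2.12] F [ 1.2  0.1 -0.2] w 1.001 ff 0.0
[(0.56, array([261., 188., 115., 107.]))]
[[274.6, 138.7], [242.1, 138.6], [258.4, 131.8], [307.4, 226.6], [209.0, 226.4], [316.1, 168.1], [200.5, 167.9]]
```

View pics/w1b.png

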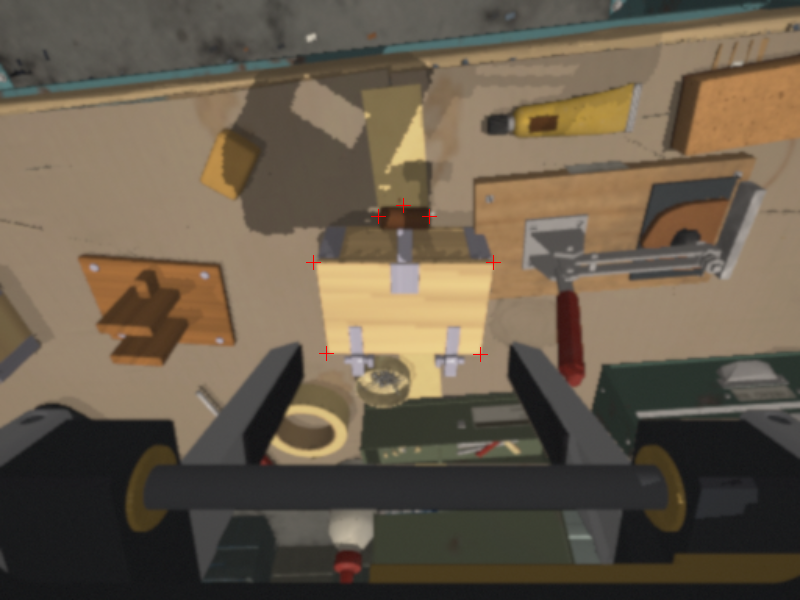

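Handle and plate corners match the prediction to about a pixel, with the handle at (404,216). Next I descend and grip.

Run:
```python
from plan import *
R=ori(-.101,20)
rows([([421,-95.5,70],R,0,6),([421,-95.5,70],R,1,8)])
```

```text
14 [[[0.0, 0.0, 0.0], [0.052, 0.0, 0.141], 0], [[0.0, 0.0, 0.0], [0.052, 0.0, 0.141], 0], [[0.0, 0.0, 0.0], [0.052, 0.0, 0.141], 0], [[0.0, 0.0, 0.0], [0.052, 0.0, 0.141], 0], [[0.0, 0.0, 0.0], [0.052, 0.0, 0.141], 0], [[0.0, 0.0, 0.0], [0.052, 0.0, 0.141], 0], [[0.0, 0.0, 0.0], [0.052, 0.0, 0.141], 1], [[0.0, 0.0, 0.0], [0.052, 0.0, 0.141], 1], [[0.0, 0.0, 0.0], [0.052, 0.0, 0.141], 1], [[0.0, 0.0, 0.0], [0.052, 0.0, 0.141], 1], [[0.0, 0.0, 0.0], [0.052, 0.0, 0.141], 1], [[0.0, 0.0, 0.0], [0.052, 0.0, 0.141], 1], [[0.0, 0.0, 0.0], [0.052, 0.0, 0.141], 1], [[0.0, 0.0, 0.0], [0.052, 0.0, 0.141], 1]]
```

move_arm(
  moves=[
    [[0, 0, 0], [0.052, 0, 0.141], 0],
    [[0, 0, 0], [0.052, 0, 0.141], 0],
    [[0, 0, 0], [0.052, 0, 0.141], 0],
    [[0, 0, 0], [0.052, 0, 0.141], 0],
    [[0, 0, 0], [0.052, 0, 0.141], 0],
    [[0, 0, 0], [0.052, 0, 0.141], 0],
    [[0, 0, 0], [0.052, 0, 0.141], 1],
    [[0, 0, 0], [0.052, 0, 0.141], 1],
    [[0, 0, 0], [0.052, 0, 0.141], 1],
    [[0, 0, 0], [0.052, 0, 0.141], 1],
    [[0, 0, 0], [0.052, 0, 0.141], 1],
    [[0, 0, 0], [0.052, 0, 0.141], 1],
    [[0, 0, 0], [0.052, 0, 0.141], 1],
    [[0, 0, 0], [0.052, 0, 0.141], 1],
  ],
  newtons=25,
)

```text
clock: 5.55
position: [427.2, -96.3, 50.8]
tcp_rot: [0.141, 2.789, -0.023]
force: [-0.5, -0.5, 0.4]
width: 0.185
finger_force: 0.0
```

```bash
python3 st.py
python3 - <<'E'
from plan import *
# arc about pins; chest pose
q=(510.1,-104.6,-.101);c,s=np.cos(q[2]),np.sin(q[2])
ws=[]
for i in range(1,11):
    th=np.radians(9*i);x=65.5-155*np.cos(th);z=70+155*np.sin(th)
    ws.append(([q[0]+c*x,q[1]+s*x,z+1],ori(-.101,20 if i<5 else 20-3.33*(i-4)),1,2))
ws=[([a[0][0],a[0][1]+0.2,a[0][2]],a[1],a[2],a[3]) for a in ws]
import shutil;shutil.copy("cmd.json","cmd_prev.json")
rows(ws)
E
```

```text
t 5.55 cmd [427.  -96.6  51.9] meas [427.2 -96.3  50.8] rot err deg [-0.1 -0.   0. ] q [-0.61 -0.43  2.44  0.23  0.83 -2.21] F [-0.5 -0.5  0.4] w 0.185 ff 0.0
20 [[[0.0, 0.0, 0.0], [-0.011, 0.001, -0.023], 1], [[0.0, 0.0, 0.0], [-0.011, 0.001, -0.023], 1], [[0.0, 0.0, 0.0], [-0.024, 0.001, -0.043], 1], [[0.0, 0.0, 0.0], [-0.024, 0.001, -0.043], 1], [[0.0, 0.0, 0.0], [-0.041, 0.001, -0.061], 1], [[0.0, 0.0, 0.0], [-0.041, 0.001, -0.061], 1], [[0.0, 0.0, 0.0], [-0.06, 0.001, -0.077], 1], [[0.0, 0.0, 0.0], [-0.06, 0.001, -0.077], 1], [[0.0, 3.3, 0.0], [-0.08, 0.001, -0.089], 1], [[0.0, 3.3, 0.0], [-0.08, 0.001, -0.089], 1], [[0.0, 6.6, 0.0], [-0.102, 0.001, -0.097], 1], [[0.0, 6.6, 0.0], [-0.102, 0.001, -0.097], 1], [[0.0, 10.0, 0.0], [-0.124, 0.001, -0.102], 1], [[0.0, 10.0, 0.0], [-0.124, 0.001, -0.102], 1], [[0.0, 13.3, 0.0], [-0.147, 0.001, -0.104], 1], [[0.0, 13.3, 0.0], [-0.147, 0.001, -0.104], 1], [[0.0, 16.6, 0.0], [-0.171, 0.001, -0.101], 1], [[0.0, 16.6, 0.0], [-0.171, 0.001, -0.101], 1], [[0.0, 19.9, 0.0], [-0.193, 0.001, -0.095], 1], [[0.0, 19.9, 0.0], [-0.193, 0.001, -0.095], 1]]
```

The opening is already below 40 mm with no force, so the grip missed. I look again.

```bash
cp cmd_prev.json cmd.json
python3 - <<'E'
from fit import *
snap("side","pics/s2.png");snap("wrist","pics/w2.png")
a=cv2.imread("pics/s2.png")[150:310,130:330];b=cv2.imread("pics/w2.png")
cv2.imwrite("pics/c2.png",np.hstack([cv2.resize(a,(400,320),interpolation=cv2.INTER_CUBIC),cv2.resize(b,(400,320))]))
E
python3 st.py
```

```text
t 5.65 cmd [427.  -96.6  51.9] meas [427.3 -96.3  50.8] rot err deg [-0.1 -0.   0. ] q [-0.61 -0.43  2.44  0.23  0.83 -2.21] F [-0.   0.3  0.3] w 0.097 ff 0.0
```

View pics/c2.png

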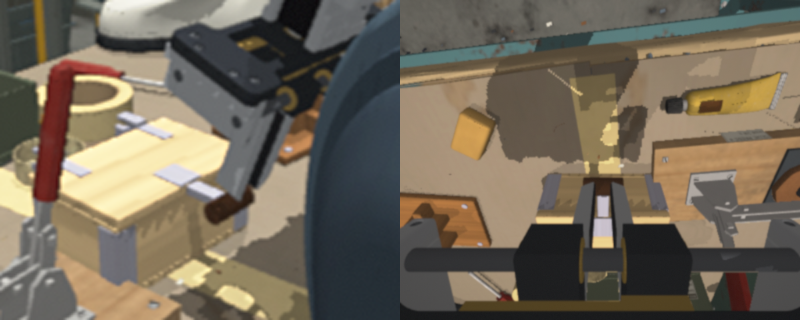

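Run:
```python
from fit import *
p=snap("side");w=snap("wrist")
s=get_state()
from scipy.spatial.transform import Rotation as Ro
R=Ro.from_rotvec(s["tcp_rot"]).as_matrix();t=np.array(s["position"])
X=np.array([t,t-19*R[:,2],[421,-95.5,70],t-78*R[:,2]])
print(np.round(proj(p,X),1).tolist(),np.round(proj(w,X),1).tolist(),s["width"],s["finger_force"],s["force"],R[:,2])
print("wristcam in tool",R.T@(-np.asarray(w["R"]).T@np.asarray(w["t"])-t), (R.T@np.asarray(w["R"]).T).round(3).tolist())
a=np.asarray(p["pixels"])[190:290,200:300,::-1];b=np.asarray(w["pixels"])[190:330,170:340,::-1]
cv2.imwrite("pics/c3.png",np.hstack([cv2.resize(a,(400,400),interpolation=cv2.INTER_CUBIC),cv2.resize(b,(400,400),interpolation=cv2.INTER_CUBIC)]))
```

```text
[[241.0, 262.2], [244.5, 253.3], [244.3, 252.5], [256.2, 223.4]] [[258.8, 213.1], [258.8, 221.8], [259.1, 223.1], [258.6, 261.4]] 0.02117555760211402 0.0 [ 0.51656575 -0.29325798  0.01145646] [ 0.34045506 -0.03289    -0.93968537]
wristcam in tool [  82.10655412    0.30631808 -216.6101716 ] [[0.0, -0.961, -0.278], [1.0, 0.0, 0.0], [-0.0, -0.278, 0.961]]
```

View pics/c3.png

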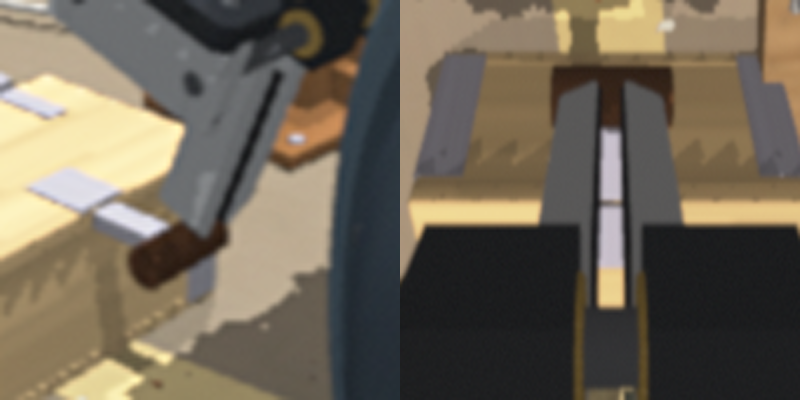

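The pictures show the fingertips closed just above the handle, about 30 mm short of the reported TCP along the tool axis. I open, go 30 mm further along the tool (safe either way: tip at z ≥ 23), and check again.

move_arm(
  moves=[
    [[0, 0, 0], [0, 0, 0], 0],
    [[0, 0, 0], [0, 0, 0], 0],
    [[0, 0, 0], [0, 0, 0], 0],
    [[0, 0, 0], [0, 0, 0], 0],
    [[0, 0, 0], [0, 0, 0], 0],
    [[0, 0, 0], [0, 0, 0], 0],
    [[0, 0, 0], [0, 0, 0], 0],
    [[0, 0, 0], [0, 0, 0], 0],
    [[0, 0, 0], [0, 0, 0.01], 0],
    [[0, 0, 0], [0, 0, 0.02], 0],
    [[0, 0, 0], [0, 0, 0.03], 0],
    [[0, 0, 0], [0, 0, 0.03], 0],
  ],
)

```text
clock: 7.25
position: [436.7, -96.7, 21.2]
tcp_rot: [0.141, 2.792, -0.02]
force: [-0.5, 0.2, 0.5]
width: 1.002
finger_force: 0.0
```

```bash
python3 - <<'E'
import plan,json
p,R=plan.load();p=p+30*R.as_matrix()[:,2]
json.dump(dict(p=p.tolist(),r=R.as_rotvec().tolist()),open("cmd.json","w"))
E
python3 st.py
python3 - <<'E'
from fit import *
p=snap("side");w=snap("wrist")
a=np.asarray(p["pixels"])[190:290,200:300,::-1];b=np.asarray(w["pixels"])[170:370,156:356,::-1]
cv2.imwrite("pics/c4.png",np.hstack([cv2.resize(a,(400,400),interpolation=cv2.INTER_CUBIC),cv2.resize(b,(400,400),interpolation=cv2.INTER_CUBIC)]))
E
```

```text
t 7.25 cmd [437.2 -97.6  23.7] meas [436.7 -96.7  21.2] rot err deg [-0.2  0.1  0. ] q [-0.59 -0.32  2.43  0.25  0.73 -2.22] F [-0.5  0.2  0.5] w 1.002 ff 0.0
```

View pics/c4.png

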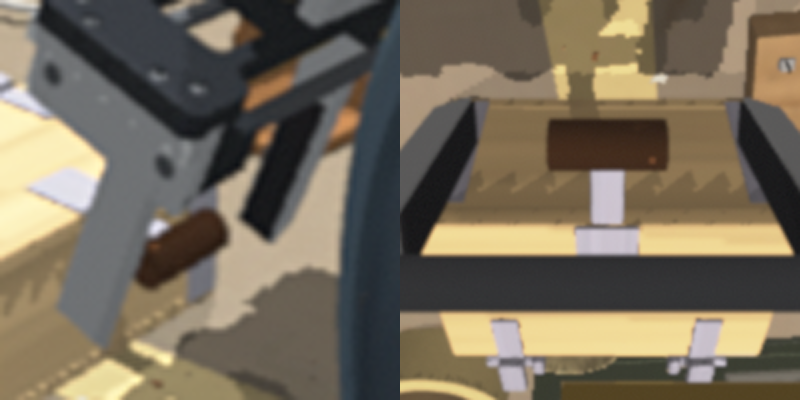

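The near and far tips have their midpoint at side px (242,260). The handle centre sits about 19 mm up the fingers from it, so I close now.

move_arm(
  moves=[
    [[0, 0, 0], [0, 0, 0], 1],
    [[0, 0, 0], [0, 0, 0], 1],
    [[0, 0, 0], [0, 0, 0], 1],
    [[0, 0, 0], [0, 0, 0], 1],
    [[0, 0, 0], [0, 0, 0], 1],
    [[0, 0, 0], [0, 0, 0], 1],
    [[0, 0, 0], [0, 0, 0], 1],
    [[0, 0, 0], [0, 0, 0], 1],
  ],
  newtons=25,
)

```text
clock: 8.35
position: [437.4, -97.3, 22.6]
tcp_rot: [0.141, 2.789, -0.022]
force: [0.1, 0.8, 0.4]
width: 0.422
finger_force: 25.0
```

```bash
python3 st.py; sed -i 's/+19\*R.as_matrix/+49*R.as_matrix/' plan.py
python3 - <<'E'
from plan import *
q=(510.1,-104.6,-.101);c,s=np.cos(q[2]),np.sin(q[2])
p0,R0=load();g0=p0-49*R0.as_matrix()[:,2];print(g0)
H=np.array([g0[0],g0[1],70]);ws=[]
for i in range(1,11):
    th=np.radians(9*i);d=155*(1-np.cos(th));z=155*np.sin(th)
    ws.append((g0+[c*d,s*d,z+.1*i],ori(-.101,20 if i<5 else 20-3.33*(i-4)),1,2))
rows(ws)
E
```

```text
t 8.35 cmd [437.2 -97.6  23.7] meas [437.4 -97.3  22.6] rot err deg [-0.1 -0.   0. ] q [-0.6  -0.32  2.43  0.25  0.73 -2.22] F [0.1 0.8 0.4] w 0.422 ff 25.0
[420.57790961 -95.92456908  69.76460246]
20 [[[0.0, 0.0, 0.0], [-0.01, 0.0, -0.022], 1], [[0.0, 0.0, 0.0], [-0.01, 0.0, -0.022], 1], [[0.0, 0.0, 0.0], [-0.024, 0.0, -0.043], 1], [[0.0, 0.0, 0.0], [-0.024, 0.0, -0.043], 1], [[0.0, 0.0, 0.0], [-0.04, 0.0, -0.061], 1], [[0.0, 0.0, 0.0], [-0.04, 0.0, -0.061], 1], [[0.0, 0.0, 0.0], [-0.059, 0.0, -0.076], 1], [[0.0, 0.0, 0.0], [-0.059, 0.0, -0.076], 1], [[0.0, 3.3, 0.0], [-0.077, 0.0, -0.088], 1], [[0.0, 3.3, 0.0], [-0.077, 0.0, -0.088], 1], [[0.0, 6.6, 0.0], [-0.097, 0.0, -0.097], 1], [[0.0, 6.6, 0.0], [-0.097, 0.0, -0.097], 1], [[0.0, 10.0, 0.0], [-0.118, 0.0, -0.102], 1], [[0.0, 10.0, 0.0], [-0.118, 0.0, -0.102], 1], [[0.0, 13.3, 0.0], [-0.14, 0.0, -0.104], 1], [[0.0, 13.3, 0.0], [-0.14, 0.0, -0.104], 1], [[0.0, 16.6, 0.0], [-0.161, 0.0, -0.102], 1], [[0.0, 16.6, 0.0], [-0.161, 0.0, -0.102], 1], [[0.0, 19.9, 0.0], [-0.182, 0.0, -0.097], 1], [[0.0, 19.9, 0.0], [-0.182, 0.0, -0.097], 1]]
```

move_arm(
  moves=[
    [[0, 0, 0], [-0.005, 0, -0.011], 1],
    [[0, 0, 0], [-0.01, 0, -0.022], 1],
    [[0, 0, 0], [-0.017, 0, -0.033], 1],
    [[0, 0, 0], [-0.024, 0, -0.043], 1],
    [[0, 0, 0], [-0.032, 0, -0.052], 1],
    [[0, 0, 0], [-0.04, 0, -0.061], 1],
    [[0, 0, 0], [-0.049, 0, -0.069], 1],
    [[0, 0, 0], [-0.059, 0, -0.076], 1],
    [[0, 0, 0], [-0.059, 0, -0.076], 1],
  ],
)

```text
clock: 9.48
position: [467.7, -100.8, 115.3]
tcp_rot: [0.14, 2.788, -0.024]
force: [-0.2, -0.2, -3.3]
width: 0.424
finger_force: 25.0
```

Run:
```python
from plan import *
R0=ori(-.101,20);p0=np.array([437.2,-97.6,23.7])+R0.apply([-59,0,-76])
json.dump(dict(p=p0.tolist(),r=R0.as_rotvec().tolist()),open(F,"w"))
q=(510.1,-104.6,-.101);c,s=np.cos(q[2]),np.sin(q[2])
g0=np.array([420.6,-95.9,69.8]);ws=[]
for i in np.arange(4.5,10.01,.5):
    th=np.radians(9*i);d=155*(1-np.cos(th));z=155*np.sin(th)
    ws.append((g0+[c*d,s*d,z+.1*i],ori(-.101,20-3.33*(i-4)),1,1))
ws.append(ws[-1])
rows(ws)
```

```text
13 [[[0.0, 1.7, 0.0], [-0.009, 0.0, -0.006], 1], [[0.0, 3.3, 0.0], [-0.019, 0.0, -0.012], 1], [[0.0, 5.0, 0.0], [-0.028, 0.0, -0.017], 1], [[0.0, 6.7, 0.0], [-0.039, 0.0, -0.021], 1], [[0.0, 8.3, 0.0], [-0.049, 0.0, -0.024], 1], [[0.0, 10.0, 0.0], [-0.06, 0.0, -0.026], 1], [[0.0, 11.7, 0.0], [-0.07, 0.0, -0.028], 1], [[0.0, 13.3, 0.0], [-0.081, 0.0, -0.028], 1], [[0.0, 15.0, 0.0], [-0.092, 0.0, -0.027], 1], [[0.0, 16.6, 0.0], [-0.103, 0.0, -0.026], 1], [[0.0, 18.3, 0.0], [-0.113, 0.0, -0.024], 1], [[0.0, 20.0, 0.0], [-0.123, 0.0, -0.021], 1], [[0.0, 20.0, 0.0], [-0.123, 0.0, -0.021], 1]]
```

Run:
```python
from fit import *
p=snap("side")
a=np.asarray(p["pixels"])[150:300,130:330,::-1]
cv2.imwrite("pics/c5.png",cv2.resize(a,(800,600),interpolation=cv2.INTER_CUBIC))
print(get_state()["force"])
```

```text
[-0.60415221  0.79891146 -2.83338386]
```

View pics/c5.png

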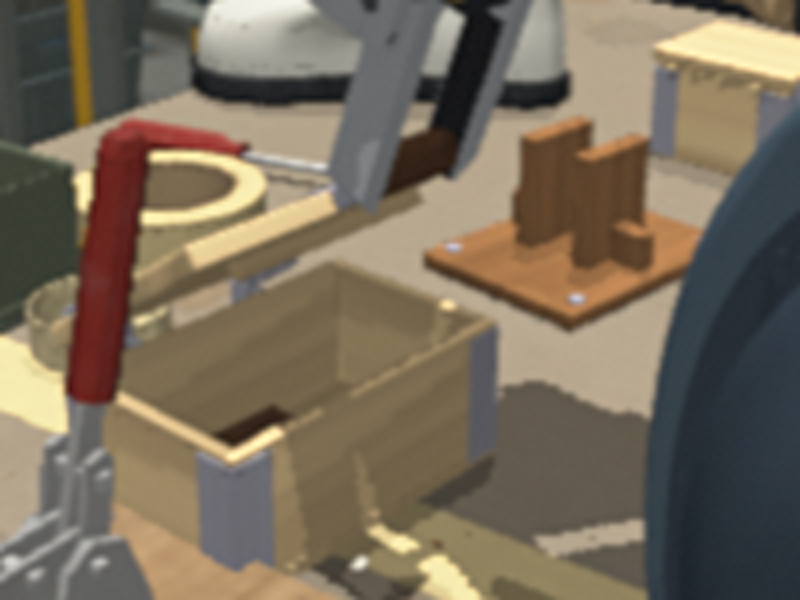

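The lid is rising on its hinge, tilted about 36° and held by the handle ends. I continue the arc.

move_arm(
  moves=[
    [[0, 1.7, 0], [-0.009, 0, -0.006], 1],
    [[0, 3.3, 0], [-0.019, 0, -0.012], 1],
    [[0, 5, 0], [-0.028, 0, -0.017], 1],
    [[0, 6.7, 0], [-0.039, 0, -0.021], 1],
    [[0, 8.3, 0], [-0.049, 0, -0.024], 1],
    [[0, 10, 0], [-0.06, 0, -0.026], 1],
    [[0, 11.7, 0], [-0.07, 0, -0.028], 1],
    [[0, 13.3, 0], [-0.081, 0, -0.028], 1],
    [[0, 15, 0], [-0.092, 0, -0.027], 1],
    [[0, 16.6, 0], [-0.103, 0, -0.026], 1],
    [[0, 18.3, 0], [-0.113, 0, -0.024], 1],
    [[0, 20, 0], [-0.123, 0, -0.021], 1],
    [[0, 20, 0], [-0.123, 0, -0.021], 1],
    [[0, 20, 0], [-0.123, 0, -0.021], 1],
  ],
)

```text
clock: 11.28
position: [574.1, -111.2, 175.3]
tcp_rot: [-0.158, -3.137, -0.003]
force: [-0.4, 0.1, -3.4]
width: 0.424
finger_force: 25.0
```

```bash
python3 st.py
python3 - <<'E'
from fit import *
p=snap("side");w=snap("top")
a=np.asarray(p["pixels"])[100:300,130:330,::-1];b=np.asarray(w["pixels"])[130:270,70:210,::-1]
cv2.imwrite("pics/c6.png",np.hstack([cv2.resize(a,(400,400),interpolation=cv2.INTER_CUBIC),cv2.resize(b,(400,400),interpolation=cv2.INTER_CUBIC)]))
E
```

```text
t 11.28 cmd [ 574.3 -111.5  177.1] meas [ 574.1 -111.2  175.3] rot err deg [-0.1  0.  -0. ] q [-0.39  0.09  1.72  0.    1.33 -1.86] F [-0.4  0.1 -3.4] w 0.424 ff 25.0
```

View pics/c6.png

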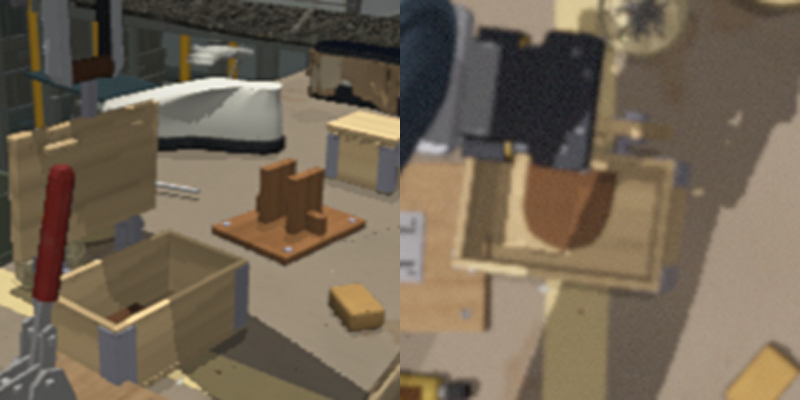

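The lid stands upright behind the chest (plate at crop (85,180), handle at (92,68)). Next I check height and tilt numerically.

```bash
cat > lidfit.py <<'E'
from fit import *
LF=[box(-116,-12,-75,75,-5,5),box(-150,-110,-6,6,-4,4),box(-25,12,40,52,-11,11),box(-25,12,-52,-40,-11,11),box(-164,-146,-20,20,-9,9)]
def ren(p,o,yaw,pit,S=4):  # pit: deg from upright, + leaning to +x
    a=np.radians(pit);c,s=np.cos(yaw),np.sin(yaw);ex=np.array([c,s,0]);ey=np.array([-s,c,0]);k=np.array([0,0,1.])
    lx=-(np.cos(a)*k+np.sin(a)*ex);A=np.array([lx,ey,np.cross(lx,ey)]);m=np.zeros((384*S,512*S),np.uint8)
    for b in LF: cv2.fillConvexPoly(m,cv2.convexHull(np.round(proj(p,b@A+o)*S).astype(np.int32)),1)
    return cv2.resize(m.astype(np.float32),(512,384),interpolation=cv2.INTER_AREA)
def run(o0,yaw):
    p=snap("side");r=regions_of(p,"lid");m=np.asarray(r[0]["mask"],np.float32);print(r[0]["p"],m.sum())
    def cost(v):
        q=ren(p,np.array(o0)+v[:3],yaw,v[3]);return 1-np.minimum(q,m).sum()/np.maximum(q,m).sum()
    b=minimize(cost,[0,0,0,0],method="Nelder-Mead",options=dict(initial_simplex=[[0,0,0,0],[12,0,0,0],[0,12,0,0],[0,0,12,0],[0,0,0,6]],xatol=.1,fatol=1e-4))
    print("origin",np.round(np.array(o0)+b.x[:3],1),"pitch",round(b.x[3],1),"cost",b.fun,cost([0,0,0,0]))
E
python3 - <<'E'
from lidfit import *
run([575.3,-111.2,71],-.101)
p=snap("side");print(proj(p,[[574.8,-111.5,225.8]]))
E
```

```text
0.71 4208.0
origin [ 587.1 -123.6   65.3] pitch -3.7 cost 0.21221894025802612 0.28617537
[[170.96132727 132.88471779]]
```

move_arm(
  moves=[
    [[0, 0, 0], [0, 0, 0.001], 1],
    [[0, 0, 0], [0, 0, 0.002], 1],
    [[0, 0, 0], [0, 0, 0.003], 1],
    [[0, 0, 0], [0, 0, 0.003], 1],
  ],
)

```text
clock: 12.02
position: [575.2, -111.6, 174.2]
tcp_rot: [0.158, 3.136, 0.002]
force: [-1.5, 0.6, 3.6]
width: 0.422
finger_force: 25.0
```

Force went from −3.4 to +3.6 N within 3 mm, so the lid is seated on the pins and upright. Next I lift it and carry it over the stand.

Run:
```python
from plan import *
R0=ori(-.101,0);p=np.array([574.3,-111.5,174.1]);json.dump(dict(p=p.tolist(),r=R0.as_rotvec().tolist()),open(F,"w"))
g=p+[0,0,49];ws=[(g+[0,0,22*i],R0,1,1) for i in range(1,6)];ws.append(ws[-1])
a=g+[0,0,110];b=np.array([526.8,-373.2,a[2]])
for i in range(1,13): ws.append((a+(b-a)*i/12,ori(-.101-.075*i/12,0),1,1))
ws+=[ws[-1]]*2
rows(ws)
```

```text
20 [[[0.0, 0.0, 0.0], [0.0, 0.0, -0.022], 1], [[0.0, 0.0, 0.0], [0.0, 0.0, -0.044], 1], [[0.0, 0.0, 0.0], [0.0, 0.0, -0.066], 1], [[0.0, 0.0, 0.0], [0.0, 0.0, -0.088], 1], [[0.0, 0.0, 0.0], [0.0, 0.0, -0.11], 1], [[0.0, 0.0, 0.0], [0.0, 0.0, -0.11], 1], [[0.0, 0.0, 0.4], [0.002, -0.022, -0.11], 1], [[0.0, 0.0, 0.7], [0.003, -0.044, -0.11], 1], [[0.0, 0.0, 1.1], [0.005, -0.066, -0.11], 1], [[0.0, 0.0, 1.4], [0.007, -0.088, -0.11], 1], [[0.0, 0.0, 1.8], [0.009, -0.11, -0.11], 1], [[0.0, 0.0, 2.1], [0.01, -0.133, -0.11], 1], [[0.0, 0.0, 2.5], [0.012, -0.155, -0.11], 1], [[0.0, 0.0, 2.9], [0.014, -0.177, -0.11], 1], [[0.0, 0.0, 3.2], [0.016, -0.199, -0.11], 1], [[0.0, 0.0, 3.6], [0.017, -0.221, -0.11], 1], [[0.0, 0.0, 3.9], [0.019, -0.243, -0.11], 1], [[0.0, 0.0, 4.3], [0.021, -0.265, -0.11], 1], [[0.0, 0.0, 4.3], [0.021, -0.265, -0.11], 1], [[0.0, 0.0, 4.3], [0.021, -0.265, -0.11], 1]]
```

move_arm(
  moves=[
    [[0, 0, 0], [0, 0, -0.022], 1],
    [[0, 0, 0], [0, 0, -0.044], 1],
    [[0, 0, 0], [0, 0, -0.066], 1],
    [[0, 0, 0], [0, 0, -0.088], 1],
    [[0, 0, 0], [0, 0, -0.11], 1],
    [[0, 0, 0], [0, 0, -0.11], 1],
    [[0, 0, 0.4], [0.002, -0.022, -0.11], 1],
    [[0, 0, 0.7], [0.003, -0.044, -0.11], 1],
    [[0, 0, 1.1], [0.005, -0.066, -0.11], 1],
    [[0, 0, 1.4], [0.007, -0.088, -0.11], 1],
    [[0, 0, 1.8], [0.009, -0.11, -0.11], 1],
    [[0, 0, 2.1], [0.01, -0.133, -0.11], 1],
    [[0, 0, 2.5], [0.012, -0.155, -0.11], 1],
    [[0, 0, 2.9], [0.014, -0.177, -0.11], 1],
    [[0, 0, 3.2], [0.016, -0.199, -0.11], 1],
    [[0, 0, 3.6], [0.017, -0.221, -0.11], 1],
    [[0, 0, 3.9], [0.019, -0.243, -0.11], 1],
    [[0, 0, 4.3], [0.021, -0.265, -0.11], 1],
    [[0, 0, 4.3], [0.021, -0.265, -0.11], 1],
    [[0, 0, 4.3], [0.021, -0.265, -0.11], 1],
  ],
)

```text
clock: 14.52
position: [527.2, -372.8, 282.5]
tcp_rot: [-0.275, -3.129, -0.003]
force: [-0.1, 1.2, -2.3]
width: 0.424
finger_force: 25.0
```

```bash
python3 st.py
python3 - <<'E'
from lidfit import *
run([526.8,-373.2,180],-.176)
p=snap("side");w=snap("wrist")
a=np.asarray(p["pixels"])[80:280,180:380,::-1]
b=np.asarray(w["pixels"])[:,:,::-1]
cv2.imwrite("pics/c7.png",np.hstack([cv2.resize(a,(400,400),interpolation=cv2.INTER_CUBIC),cv2.resize(b,(400,400))]))
E
```

```text
t 14.53 cmd [ 526.7 -373.   284.1] meas [ 527.2 -372.8  282.5] rot err deg [-0.1  0.  -0. ] q [-0.79  0.17  1.44  0.    1.54 -2.19] F [-0.1  1.2 -2.3] w 0.424 ff 25.0
0.82 2863.0
origin [ 525.7 -368.6  177.3] pitch -3.0 cost 0.14132636785507202 0.19647908
```

View pics/c7.png

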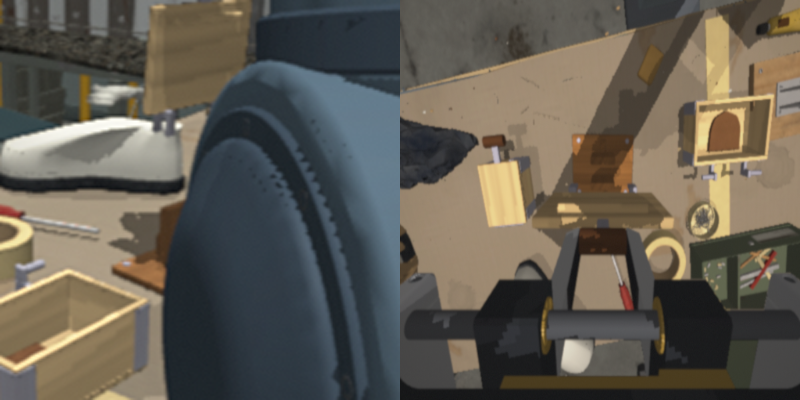

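Run:
```python
from lidfit import *
w=snap("wrist");r=regions_of(w,"lid");print([x["p"] for x in r])
m=np.asarray(r[0]["mask"],np.float32);ys,xs=np.where(m>0);print(xs.min(),xs.max(),ys.min(),ys.max())
H=np.array([526.7,-373.0,333.0])
for pit in range(-8,9,2):
    a=np.radians(pit);ex=np.array([np.cos(-.176),np.sin(-.176),0])
    o=H-155*(np.cos(a)*np.array([0,0,1])+np.sin(a)*ex)
    q=ren(w,o,-.176,pit);h=215;y2,x2=np.where(q[:h]>.5)
    print(pit,round(1-np.minimum(q,m)[:h].sum()/np.maximum(q,m)[:h].sum(),3),y2.min(),x2.min(),x2.max())
s=regions_of(w,"lid_stand");print([x["p"] for x in s])
if s:
    n=np.asarray(s[0]["mask"],np.float32);vis=1-cv2.dilate(m,np.ones((5,5)))
    vis[220:]=0
    def cost(q):
        r=render(w,ST,[q[0],q[1],q[2]/100])*vis;return 1-np.minimum(r,n*vis).sum()/np.maximum(r,n*vis).sum()
    b=minimize(cost,[526.7,-373,-17.6],method="Nelder-Mead",options=dict(initial_simplex=[[526.7,-373,-17.6],[540,-373,-17.6],[526,-360,-17.6],[526,-373,-10]],xatol=.1,fatol=1e-4));print(b.x,b.fun,cost([526.7,-373,-17.6]))
cv2.imwrite("pics/c8.png",cv2.resize(np.asarray(w["pixels"])[110:250,140:340,::-1],(800,560),interpolation=cv2.INTER_CUBIC))
```

```text
[0.82]
169 350 176 244
-8 0.391 189 170 345
-6 0.249 185 167 348
-4 0.116 180 165 350
-2 0.056 176 165 350
0 0.161 171 165 350
2 0.251 167 165 351
4 0.327 162 164 351
6 0.388 158 164 351
8 0.441 153 164 351
[0.66]
[ 528.83162892 -371.01443502  -18.1688068 ] 0.019383728504180908 0.049441993
```

View pics/c8.png

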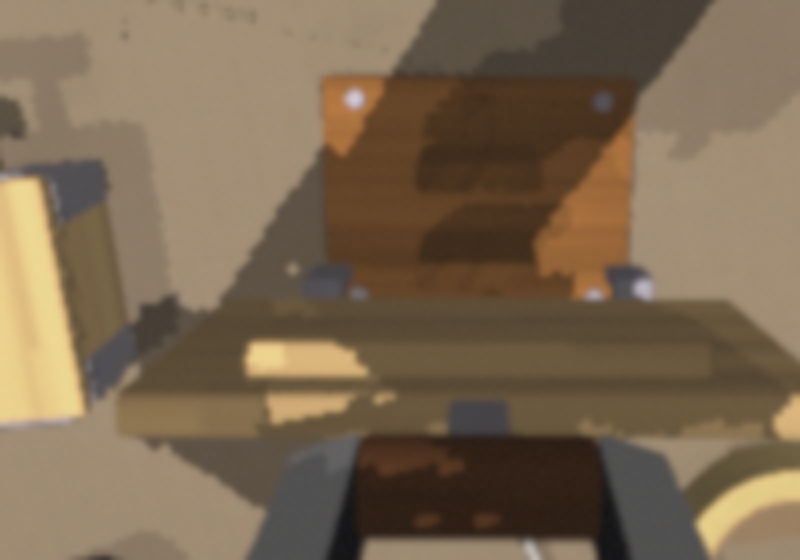

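The lid leans about −2.3° and hangs 5 mm off the slot middle. I straighten it by tilting the tool, shift slightly, and lower it.

Run:
```python
from plan import *
R=ori(-.178,-2.3);a=np.array([527.8,-372.3,333.1]);ws=[(a,R,1,2)]
for d in [20,40,60,80,95,103,111,119,127,135,143,150,150]: ws.append((a-[0,0,d],R,1,1))
rows(ws)
```

```text
15 [[[0.0, 2.3, 0.1], [0.001, 0.001, 0.0], 1], [[0.0, 2.3, 0.1], [0.001, 0.001, 0.0], 1], [[0.0, 2.3, 0.1], [0.001, 0.001, 0.02], 1], [[0.0, 2.3, 0.1], [0.001, 0.001, 0.04], 1], [[0.0, 2.3, 0.1], [0.001, 0.001, 0.06], 1], [[0.0, 2.3, 0.1], [0.001, 0.001, 0.08], 1], [[0.0, 2.3, 0.1], [0.001, 0.001, 0.095], 1], [[0.0, 2.3, 0.1], [0.001, 0.001, 0.103], 1], [[0.0, 2.3, 0.1], [0.001, 0.001, 0.111], 1], [[0.0, 2.3, 0.1], [0.001, 0.001, 0.119], 1], [[0.0, 2.3, 0.1], [0.001, 0.001, 0.127], 1], [[0.0, 2.3, 0.1], [0.001, 0.001, 0.135], 1], [[0.0, 2.3, 0.1], [0.001, 0.001, 0.143], 1], [[0.0, 2.3, 0.1], [0.001, 0.001, 0.15], 1], [[0.0, 2.3, 0.1], [0.001, 0.001, 0.15], 1]]
```

move_arm(
  moves=[
    [[0, 2.3, 0.1], [0.001, 0.001, 0], 1],
    [[0, 2.3, 0.1], [0.001, 0.001, 0], 1],
    [[0, 2.3, 0.1], [0.001, 0.001, 0.02], 1],
    [[0, 2.3, 0.1], [0.001, 0.001, 0.04], 1],
    [[0, 2.3, 0.1], [0.001, 0.001, 0.06], 1],
    [[0, 2.3, 0.1], [0.001, 0.001, 0.08], 1],
    [[0, 2.3, 0.1], [0.001, 0.001, 0.095], 1],
    [[0, 2.3, 0.1], [0.001, 0.001, 0.103], 1],
    [[0, 2.3, 0.1], [0.001, 0.001, 0.111], 1],
    [[0, 2.3, 0.1], [0.001, 0.001, 0.119], 1],
    [[0, 2.3, 0.1], [0.001, 0.001, 0.127], 1],
    [[0, 2.3, 0.1], [0.001, 0.001, 0.135], 1],
    [[0, 2.3, 0.1], [0.001, 0.001, 0.143], 1],
    [[0, 2.3, 0.1], [0.001, 0.001, 0.15], 1],
    [[0, 2.3, 0.1], [0.001, 0.001, 0.15], 1],
  ],
)

```text
clock: 16.75
position: [525.9, -371.3, 131.7]
tcp_rot: [-0.274, -3.088, -0.009]
force: [-0.4, 0.7, -3.2]
width: 0.423
finger_force: 25.0
```

Free entry, with only the weight showing. I lower the rest.

move_arm(
  moves=[
    [[0, 0, 0], [0, 0, 0.002], 1],
    [[0, 0, 0], [0, 0, 0.004], 1],
    [[0, 0, 0], [0, 0, 0.006], 1],
    [[0, 0, 0], [0, 0, 0.007], 1],
    [[0, 0, 0], [0, 0, 0.007], 1],
  ],
)

```text
clock: 17.38
position: [527.4, -372.2, 128.4]
tcp_rot: [-0.275, -3.093, -0.006]
force: [-0.1, 2.6, 6.2]
width: 0.421
finger_force: 25.0
```

Run:
```python
from lidfit import *
w=snap("wrist");s=get_state();r=regions_of(w,"lid");m=np.asarray(r[0]["mask"],np.float32)
print(s["force"],s["position"])
from scipy.spatial.transform import Rotation as Ro
H=np.array(s["position"])-49*Ro.from_rotvec(s["tcp_rot"]).as_matrix()[:,2];print(H)
for pit in range(-6,7,2):
    a=np.radians(pit);ex=np.array([np.cos(-.178),np.sin(-.178),0])
    o=H-155*(np.cos(a)*np.array([0,0,1])+np.sin(a)*ex);q=ren(w,o,-.178,pit);h=215
    print(pit,round(1-np.minimum(q,m)[:h].sum()/np.maximum(q,m)[:h].sum(),3))
```

```text
[-0.13490467  2.36863702  6.85804265] [ 527.36329283 -372.13723396  128.39823823]
[ 529.14385052 -372.47785867  177.36469195]
-6 0.435
-4 0.3
-2 0.168
0 0.048
2 0.106
4 0.202
6 0.28
```

Seated (+6.5 N, origin height about 22 mm, upright within 1°). I release and retract.

move_arm(
  moves=[
    [[0, 0, 0], [0, 0, -0.001], 1],
    [[0, 0, 0], [0, 0, -0.001], 0],
    [[0, 0, 0], [0, 0, -0.001], 0],
    [[0, 0, 0], [0, 0, -0.001], 0],
    [[0, 0, 0], [0, 0, -0.001], 0],
    [[0, 0, 0], [0, 0, -0.001], 0],
    [[0, 0, 0], [0, 0, -0.001], 0],
    [[0, 0, 0], [0, 0, -0.02], 0],
    [[0, 0, 0], [0, 0, -0.05], 0],
    [[0, 0, 0], [0, 0, -0.09], 0],
    [[0, 0, 0], [0, 0, -0.13], 0],
    [[0, 0, 0], [0, 0, -0.15], 0],
    [[0, 0, 0], [0, 0, -0.15], 0],
    [[0, 0, 0], [0, 0, -0.15], 0],
  ],
)

```text
clock: 19.23
position: [531.3, -372.4, 273.5]
tcp_rot: [-0.274, -3.087, -0.011]
force: [-0.0, 0.4, -0.3]
width: 1.001
finger_force: 0.0
```

Run:
```python
from lidfit import *
s=get_state();print(s["width"],s["force"],s["position"])
w=snap("wrist");r=regions_of(w,"lid");m=np.asarray(r[0]["mask"],np.float32);print(r[0]["p"])
def cost(v):
    q=ren(w,np.array([v[0],v[1],22]),v[2]/100,v[3]);return 1-np.minimum(q,m).sum()/np.maximum(q,m).sum()
z=np.array([528,-372,-17.8,0]);b=minimize(cost,z,method="Nelder-Mead",options=dict(initial_simplex=z+np.vstack([np.zeros(4),np.diag([8,8,8,5])]),xatol=.1,fatol=1e-4));print(b.x,b.fun)
```

```text
1.0011999520510368 [-0.04185615  0.35528018 -0.33793753] [ 531.29297943 -372.37236088  273.47796354]
0.87
[ 528.97002626 -371.58434512  -17.83096765   -0.7885561 ] 0.04754996299743652
```

The released lid stands upright at the slot's middle, well inside tolerance, and the gripper is clear of it. I hand the job in.

```bash
python3 -c "
from station import job
print(job.finish_job())"
```

```text
the job is handed in; nothing more can be done
None
```

I opened the wide chest, lifted its lid straight up off the pins and stood it in the slot of the lid stand. By my last measurement it is upright within 1° and about 2 mm from the slot's middle. The small chest was left alone. I handed the job in at about 19 s, and no verdict came back.

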